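# Fit the relay and close up the grow-light control box

## Robot

A 7-joint arm with a two-finger parallel gripper is mounted at the origin on the work surface. World frame = base frame: x ahead of the robot, y to its left, z up, the work surface at z = 0. Lengths are in m, angles in rad, forces in N, time in s.
With the tool pointing down it reaches from about 0.4 to 0.875 m from the base axis. Payload 6.5 kg.
Tool frame: the origin (TCP) lies midway between the tips of the shut fingers; the grasp point (between the pads) lies 19 mm behind it (tcp_to_grasp is the distance from the TCP to the grasp point, in m); z points along the fingers, y is the direction in which the jaws open and shut (so a half turn about z gives the same grasp; the last joint's range is limited). The gripper opens to 88 mm and grips with 3 to 60 N. Pads are 18 mm wide; open, the fingers measure 123 mm over their backs; the gripper's body (75 mm by 187 mm) begins 45 mm behind the grasp point.
Start: joints at [-1.395, 0.536, -0.004, 1.538, 0.003, 1.067, -0.071], TCP at [0.156, 0.631, 0.239] pointing down, gripper open.
Joint ranges: [-2.7, 2.7], [-0.37, 2.16], [-1.27, 1.26], [0.24, 2.4], [-1.31, 4.45], [0.19, 1.91], [-2.76, 2.76]. Speed limits (rad/s): [2.39, 2.39, 3.14, 3.14, 3.14, 3.14, 3.14].

## Interface

Orientations are given as a unit quaternion [w, x, y, z].
In Python, from rig import * gives the robot as it stands.
- The arm moves only by the shell command python3 -m pendant 'ROWS'. ROWS is JSON, a list of rows, each an object of numbers: "wx", "wy", "wz": the turn, a rotation vector about the tool's x, y, z in degrees; "x", "y", "z": the shift along the tool's x, y, z in mm; "hand": the finger opening in mm, from 0 to 88.1. In form: [{"wx": .., "wy": .., "wz": .., "x": .., "y": .., "z": .., "hand": ..}, ...]. A call has 1 to 12 rows; each row shifts and turns the commanded pose from where the row before left it, along the tool's axes as they then stand; what a row does not reach is not made up. A row lasts 1/8 s, in which the tool goes at most 62.5 mm and 10.7 degrees, less where a joint would pass 70% of its speed; a pose out of reach is approached as far as the arm can. A call is refused whole if a number of a shift passes 62.5 or a number of a turn 10.7, either way. A call with a gripper value outside its range is refused whole. The fingers move at their own pace and stop on an object; the grip force is fixed at half the most. Time passes only in rows, so rows that do not move let the fingers close. It gives the time, the measured TCP pose, the force and the opening at its end, in the units of the state.
- observe(): the state, without advancing time (a new reading comes with each control period).
- camera(name): name is "scene" or "side" or "wrist"; returns a dict with "color" (420x560x3 uint8, red, green, blue), "vfov" (degrees; the focal length in pixels is half the picture's height over the tangent of half this angle, whatever the lens; pixels are square), "cx", "cy" (the principal point, pixels), "R" (3x3) and "t" (3): a world point X has camera coordinates R X + t. Camera axes: x right, y down, z forward; pixel columns grow to the right and rows downward; lengths in m; the calibration is good to about 2 mm. The wrist camera is an equidistant fisheye: a pixel r from the principal point sees the ray r / f radians off the axis. A picture is of the moment at which its call begins. There is no depth.
- close_job(): hands the job in, once; it reports no verdict.
The state is a dict: "time_s": time; "q": joint angles; "qd": joint speeds; "joint_efforts": joint torques, N m; "position": TCP position; "eef_rot": TCP orientation; "force": force on the tool from outside, world axes, zero at the start; "torque": the same for the moment, N m; "finger_gap": opening from 0.0 (shut) to 1.0 (fully open).
Only numpy, scipy, OpenCV 4.12 (cv2) and the standard library are available. Lean on these libraries where they do the work, as an engineer would, in place of code of your own. Each camera call takes 0.05 s, during which the arm holds its last target.

## Task

Plug the grey relay fully home into the empty socket inside the open grow-light control box, then swing the cover shut over it and turn the quarter-turn fastener on the cover until its slot lines up with the two marks, so that its stud can enter the frame. Then press the cover down flush against the frame and finish while holding it pressed there with the gripper (the seal pushes it up again if you let go). Leave everything else on the bench where it is.

Things in the scene. Friction and masses are not known exactly. Their poses are not given: they have to be found in the camera images.
- box: the control box, fixed to the bench: grey open-topped steel tray, 160 (x) by 240 (y) by 86 mm high, walls 5 mm. Origin: centre of its underside; x from the hinge side (near the robot) to the free-edge side, y left along the hinge, z up; yaw within 0.3 rad of the world's. Inside: the socket and, by the left wall (y 84 to 106 mm), two terminal blocks 33 mm high
- socket_mouth (a point): centre of the socket's mouth, 30 mm above the bench, inside the box at x -8, y -15 mm; axes as the box's. The socket is a black block 46 (x) by 36 (y) by 25 mm with a rectangular hole 30 (x) by 20 (y) mm, 18 mm deep
- hinge (a point): middle of the cover's hinge line, on the box's near top edge (box x -80 mm, 86 mm above the bench); the hinge line runs along the box's y
- receptacle (a point): middle of the slot for the fastener's stud, at rim height, box x 50, y 0 mm: between two steel blocks inside the far wall (box x 39 to 75, y -20 to 20 mm, tops 6 mm under the rim) is a slot 12 mm wide along x
- relay_mid (a point): the relay: loose upright grey block 36 (x) by 26 (y) by 48 mm tall over a black plug 28 (x) by 18 (y) by 16 mm with a tapered foot; 64 mm tall in all, about 90 g, standing on its plug left of the box. This point: centre of the grey block, 40 mm above the foot, 24 mm above the shoulder that rests on the socket when home; x along its longer side; half a turn makes no difference. Grip it across the 26 mm
- cover (a joint): cover's hinge angle, rad: 0 shut, 1.95 fully open; starts at 1.72 to 1.9, leaning back to the robot. White plate 160 x 240 x 6 mm, 0.35 kg. A push of 2 to 3 N on its back swings it over; friction keeps it where left near upright, below about 1.0 rad it sinks shut slowly by its weight. With the fastener not lined up, its stud lands on the receptacle and the free edge stays some 12 mm above flush
- seal (a joint): extra angle, rad, by which the springy seal holds the cover up about the same hinge line: 0.04 uncompressed, 0 with the cover flush (with joint cover at 0); about 2 N down on the free edge starts to compress it, about 6 N there (8 N at press_spot) takes it to 0, where it meets a firm stop
- cover_edge (a point): middle of the underside of the cover's free edge, 160 mm from the hinge line; x runs from hinge to free edge, y along the hinge, z out of the cover's outer face. Flush, it is 86 mm above the bench; resting on the seal with the fastener lined up, about 6 mm higher
- press_spot (a point): a bare spot on the cover's outer face to press on: 130 mm from the hinge line, 65 mm to the left (y) of the fastener; axes as the cover's. Flush, it is 92 mm above the bench. Any bare place near the free edge will do. Level with it the back of the open cover can be pushed over clear of the fastener bar
- fastener_grip (a point): the fastener, a steel bar standing on the cover, 38 mm long, 12 mm wide, 32 mm tall, with a dark slot along its head; it turns about the cover's normal, 130 mm from the hinge line, half-way along it. This point: on its axis, 24 mm above the cover's outer face, the height to grip it across its 12 mm width; x along bar and slot, z out of the cover
- fastener (a joint): angle of the fastener, rad, counter-clockwise positive seen from above with the cover shut: 0 when the bar and its slot point from hinge to free edge, in line with the two dark marks on the cover (stud enters within about 0.28 rad of that); starts at 0.7 to 1.4. Light friction, 0.03 N m; no detent, no stop at 0
- timer_mid (a point): bystander: low grey time-switch module 64 x 52 x 36 mm with a round white dial, loose, its point 15 mm up; not the relay; it and the relay swap places at random
- starter_center (a point): bystander: aluminium canister, 21 mm across, 38 mm tall, loose; its centre
- driver_grip (a point): bystander: black-handled screwdriver lying down, 200 mm long; its handle
- corm_a_mid (a point): bystander: brown corm, 42 mm across, 46 mm tall, beyond the box
- corm_b_mid (a point): bystander: another such corm beyond the box
- bottle_mid (a point): bystander: white bottle, 62 mm across, 150 mm tall, to the right of the box; its middle
- meter_mid (a point): bystander: white upright climate meter 25 x 70 x 90 mm, to the far right; its middle
There are look-alikes about, which are no part of the job. What is shaped like the part that bears relay_mid but yellow is not meant.

How it is judged:
By the outcome, as a careful person would: the job done as asked, in the order asked, and still so for the second after the job is handed in, while the arm keeps its last pose, push and grip.
It also fails if it takes over 72 s, if anything falls off the work surface, if the arm or the gripper's body presses on something with over 40 N, if the wrist force passes 120 N, or if a joint passes its speed limit or range.

## Working session

There is one attempt and no reset: what is moved stays moved. The work goes in short steps, Python scripts to look and compute and a shell command to move; the robot and the scene stay as the last step left them, time stands still between calls to the robot, and variables do not carry over. Pictures are saved under pics/ and viewed, and the job is handed in when it is done.

```bash
ls; mkdir -p pics
python3 - <<'E'
from rig import *
import cv2
print(observe())
for n in ["scene","side","wrist"]:
    c=camera(n); cv2.imwrite(f"pics/{n}0.png",c["color"][:,:,::-1]); print(n,c["vfov"],c["cx"],c["cy"],c["R"],c["t"])
E
```

```text
pics
{'time_s': 0.0, 'q': array([-1.39521373,  0.53716521, -0.00443368,  1.53884262,  0.00256912,
        1.06727522, -0.07120753]), 'qd': array([ 9.11111960e-04,  8.82086276e-04, -2.30176023e-04,  1.33808006e-03,
        2.21207593e-04, -7.43856639e-05,  7.53792606e-04]), 'joint_efforts': array([ 2.87271232e-04, -5.70986438e+01,  9.91117805e-01, -2.51605225e+01,
       -5.61565999e-02,  1.79142714e-02,  1.61411035e-04]), 'position': array([0.15549892, 0.63051187, 0.23785161]), 'eef_rot': array([-5.20764097e-05,  1.20574585e-01,  9.92703913e-01, -8.40776017e-04]), 'force': array([0.62253995, 0.6483938 , 0.57164321]), 'torque': array([-0.01206075,  0.01862372,  0.01909013]), 'finger_gap': 0.9986637942939915}
scene 56.41419144307031 279.9607274140566 203.4832008292449 [[ 0.75194313  0.65900327 -0.01721105]
 [ 0.43272341 -0.51311018 -0.74126135]
 [-0.49732482  0.54993876 -0.67099582]] [-0.40444147 -0.22441679  1.26002193]
side 52.21810555932601 281.4002716000325 216.45694223187124 [[-0.98556839 -0.16870267  0.01394116]
 [-0.09306577  0.47121337 -0.87709562]
 [ 0.14139911 -0.86573516 -0.48011344]] [0.54654146 0.14900786 0.98513344]
wrist 65.70646984690485 276.50361643366244 203.9963673766717 [[ 2.39907207e-01  9.70795413e-01 -8.93349625e-04]
 [ 9.34464912e-01 -2.30679468e-01  2.71223729e-01]
 [ 2.63096675e-01 -6.59033314e-02 -9.62515917e-01]] [-0.64951208 -0.03795252  0.38908308]
```

View pics/scene0.png

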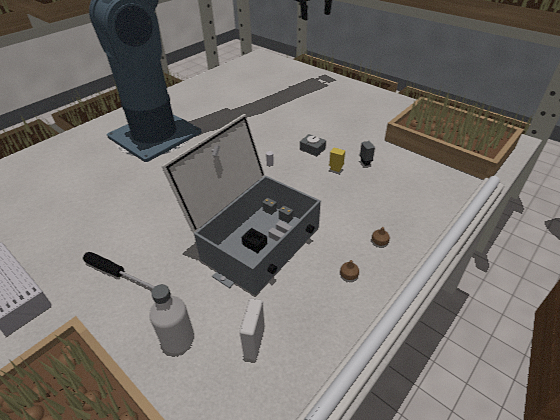

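View pics/side0.png

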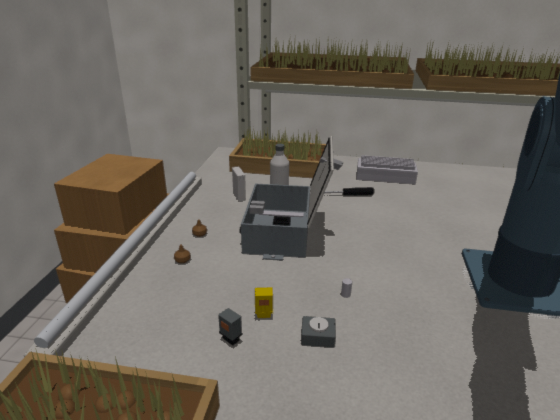

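View pics/wrist0.png

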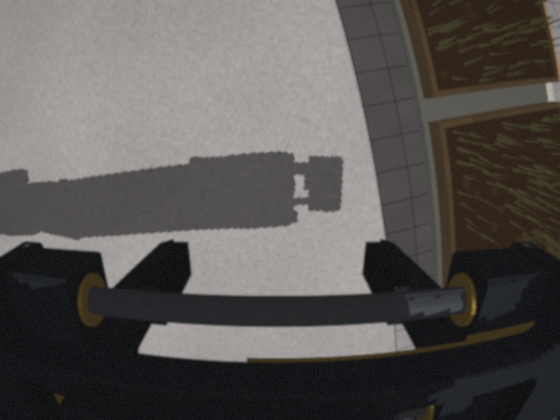

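Run:
```python
import cv2
a=cv2.imread("pics/scene0.png");b=cv2.imread("pics/side0.png")
cv2.imwrite("pics/c1.png",cv2.resize(a[130:180,295:395],None,fx=8,fy=8,interpolation=cv2.INTER_CUBIC))
cv2.imwrite("pics/c2.png",cv2.resize(b[275:355,200:350],None,fx=5,fy=5,interpolation=cv2.INTER_CUBIC))
cv2.imwrite("pics/c3.png",cv2.resize(a[110:300,155:335],None,fx=3.1,fy=3.1,interpolation=cv2.INTER_CUBIC))
cv2.imwrite("pics/c4.png",cv2.resize(b[130:270,230:350],None,fx=4,fy=4,interpolation=cv2.INTER_CUBIC))
```

```text
(no output)
```

View pics/c1.png

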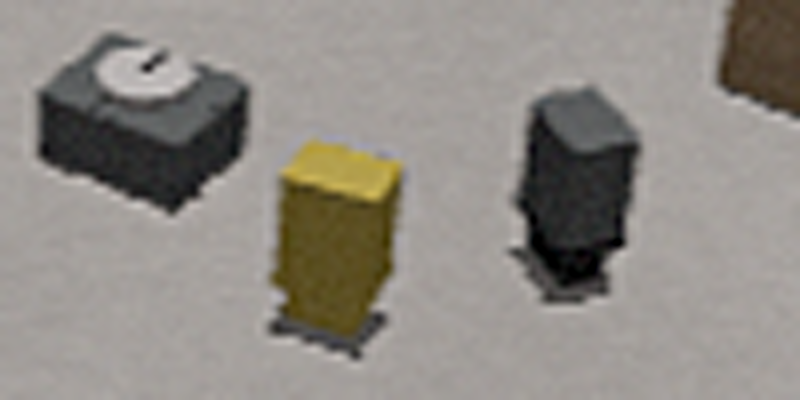

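View pics/c2.png

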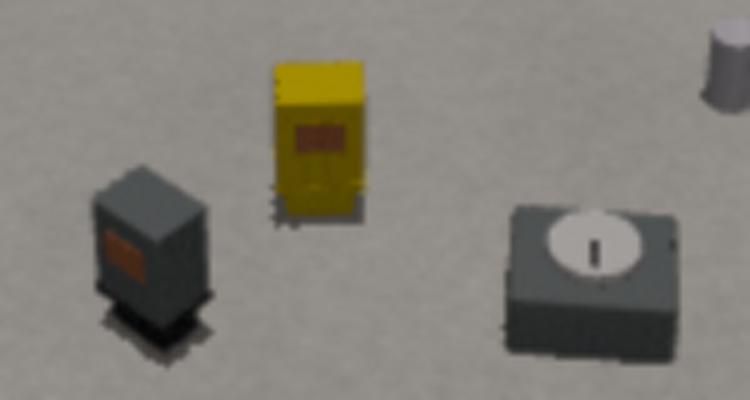

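View pics/c3.png

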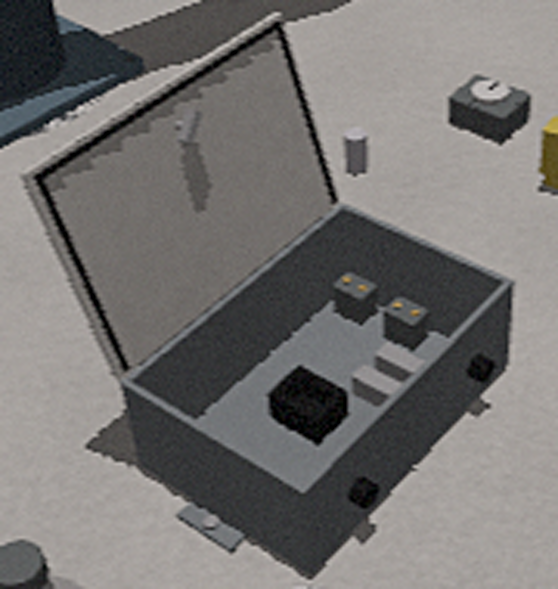

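View pics/c4.png

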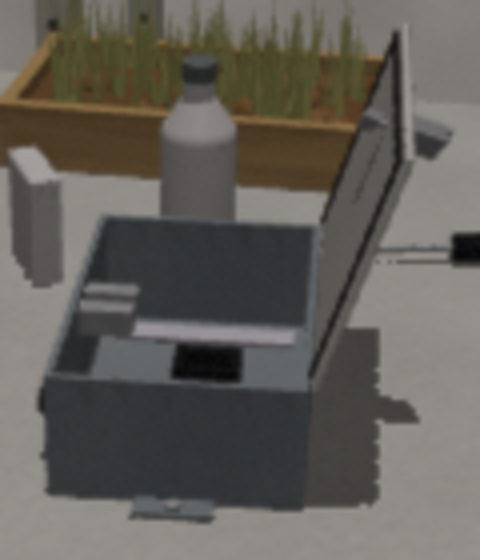

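```bash
cat > h.py <<'E'
from rig import *
import numpy as np, cv2, pickle, os
from scipy.optimize import least_squares
from scipy.spatial.transform import Rotation as Rn
def ray(c,u,v):
    f=c["color"].shape[0]/2/np.tan(np.radians(c["vfov"])/2)
    d=np.array([u-c["cx"],v-c["cy"]])
    if c.get("fish"):
        r=np.hypot(*d); th=r/f; v3=np.array([*(d/max(r,1e-9)*np.sin(th)),np.cos(th)])
    else: v3=np.array([d[0]/f,d[1]/f,1]); v3/=np.linalg.norm(v3)
    o=-c["R"].T@c["t"]; return o,c["R"].T@v3
def plane(c,u,v,z):
    o,d=ray(c,u,v); return o+d*(z-o[2])/d[2]
def proj(c,X):
    f=c["color"].shape[0]/2/np.tan(np.radians(c["vfov"])/2)
    p=c["R"]@np.asarray(X)+c["t"]
    if c.get("fish"):
        rr=np.hypot(p[0],p[1]); th=np.arctan2(rr,p[2]); k=f*th/max(rr,1e-12); return np.array([c["cx"]+k*p[0],c["cy"]+k*p[1]])
    return np.array([c["cx"]+f*p[0]/p[2],c["cy"]+f*p[1]/p[2]])
def tri(c1,p1,c2,p2):
    A=np.zeros((3,3));b=np.zeros(3)
    for c,p in((c1,p1),(c2,p2)):
        o,d=ray(c,*p);M=np.eye(3)-np.outer(d,d);A+=M;b+=M@o
    return np.linalg.solve(A,b)
def shot(n,tag,save=True):
    c=camera(n); c["fish"]=(n=="wrist")
    if save: cv2.imwrite(f"pics/{tag}.png",c["color"][:,:,::-1]); pickle.dump(c,open(f"pics/{tag}.pkl","wb"))
    return c
def load(t): return pickle.load(open(f"pics/{t}.pkl","rb"))
def pose():
    s=observe(); w,x,y,z=s["eef_rot"]; return s["position"],Rn.from_quat([x,y,z,w]),s
def rows(target_p,target_R):
    p,R,s=pose(); d=R.inv().apply(np.array(target_p)-p)*1000; rv=(R.inv()*target_R).as_rotvec(degrees=True)
    print("tool shift mm (cur axes)",d.round(1),"turn deg",rv.round(2),"pos",p.round(4)); 
def down(yaw):  # tool z down, tool y axis at angle yaw in world
    y=np.array([np.cos(yaw),np.sin(yaw),0]);z=np.array([0,0,-1.]);x=np.cross(y,z)
    return Rn.from_matrix(np.c_[x,y,z])
E
python3 - <<'E'
from h import *
A=shot("scene","s1");B=shot("side","d1")
S=[((-.08,-.12),(195.3,231.6)),((.08,.12),(320.5,201.3)),((-.08,.12),(264.7,176.8))]
D=[((-.08,.12),(308,225.8)),((.08,.12),(242,225)),((.08,-.12),(255.8,184.3)),((-.08,-.12),(310,187))]
def w(p,b): c,s=np.cos(p[2]),np.sin(p[2]); return np.array([p[0]+c*b[0]-s*b[1],p[1]+s*b[0]+c*b[1],.086])
def res(p): return np.concatenate([proj(A,w(p,b))-q for b,q in S]+[proj(B,w(p,b))-q for b,q in D])
r=least_squares(res,[.6,0,0]); print(r.x,r.fun.round(1))
for n,p,q in [("relay top",(367.8,143.8),(230,312))]: pass
# relay top face centre (crop coords)
ps=(295+588/8,130+118/8); pd=(200+150/5,275+203/5)
print("relay top S",plane(A,*ps,.064),"D",plane(B,*pd,.064),tri(A,ps,B,pd))
# corners relay top in both
for q in [(535,102),(590,88),(637,138),(582,152)]: print("S",plane(A,295+q[0]/8,130+q[1]/8,.064).round(4))
for q in [(95,203),(143,166),(208,206),(158,242)]: print("D",plane(B,200+q[0]/5,275+q[1]/5,.064).round(4))
E
```

```text
[ 0.58395361 -0.11734269  0.08371823] [-2.   0.5  0.1 -2.2 -0.  -2.9 -0.7  1.4 -1.4 -1.5 -1.2 -1.6  0.  -1.6]
relay top S [0.60473449 0.29558347 0.064     ] D [0.59822777 0.30259522 0.064     ] [0.60081309 0.2997928  0.06064804]
S [0.5854 0.2924 0.064 ]
S [0.5953 0.3121 0.064 ]
S [0.624  0.2957 0.064 ]
S [0.6141 0.2766 0.064 ]
D [0.6178 0.3063 0.064 ]
D [0.6062 0.2837 0.064 ]
D [0.5772 0.3003 0.064 ]
D [0.5899 0.3216 0.064 ]
```

Run:
```python
from h import *
A=load("s1")
print("yellow",plane(A,337.5,151,.064), "timer",plane(A,312,140,.036))
rows([.575,.299,.20],down(np.radians(60)))
c=shot("wrist","w1"); p,R,s=pose(); print("cam in tool",R.inv().apply(-c["R"].T@c["t"]-p), R.inv().apply(c["R"][2]))
```

```text
yellow [0.55670597 0.21637561 0.064     ] timer [0.44500327 0.24994321 0.036     ]
tool shift mm (cur axes) [-486.7 -221.7   38.5] turn deg [-5.000e-02  1.000e-02  1.615e+01] pos [0.1556 0.6308 0.2383]
cam in tool [ 0.0686776   0.00017051 -0.1461624 ] [-2.71135547e-01  2.48305641e-04  9.62541144e-01]
```

```bash
python3 -m pendant '[{"x":-48.7,"y":-22.2,"z":3.9},{"x":-48.7,"y":-22.2,"z":3.9},{"x":-48.7,"y":-22.2,"z":3.9},{"x":-48.7,"y":-22.2,"z":3.9},{"x":-48.7,"y":-22.2,"z":3.9},{"x":-48.7,"y":-22.2,"z":3.9},{"x":-48.7,"y":-22.2,"z":3.9},{"x":-48.7,"y":-22.2,"z":3.9},{"x":-48.7,"y":-22.2,"z":3.9},{"x":-48.7,"y":-22.2,"z":3.9},{"wz":8},{"wz":8}]'
python3 - <<'E'
from h import *
rows([.60,.299,.20],down(np.radians(60)))
c=shot("wrist","w2")
E
```

```text
tool shift mm (cur axes) [-510.9 -215.8   38.6] turn deg [-3.000e-02  1.000e-02  1.615e+01] pos [0.1556 0.6309 0.2384]validation failed for argument at $[0]...
```

View pics/w2.png

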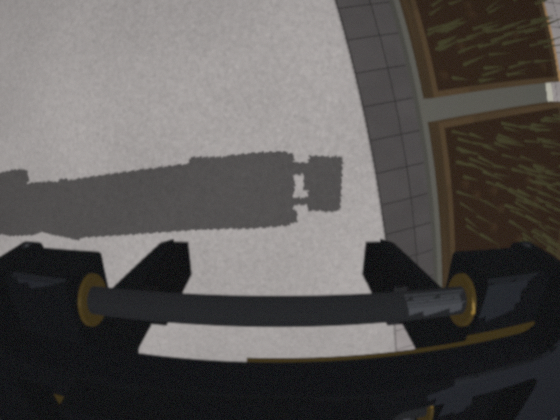

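```bash
python3 -m pendant '[{"wx":0,"wy":0,"wz":0,"x":-48.7,"y":-22,"z":3.9,"hand":88}]'
```

```text
time_s: 0.48
position: [0.1934, 0.6004, 0.2348]
eef_rot: [-0.001, 0.117, 0.993, 0.001]
force: [1.5, 0.0, 0.5]
finger_gap: 0.997
```

```bash
python3 -m pendant '[{"wx":0,"wy":0,"wz":0,"x":-51,"y":-21.5,"z":3.9,"hand":88},{"wx":0,"wy":0,"wz":0,"x":-51,"y":-21.5,"z":3.9,"hand":88},{"wx":0,"wy":0,"wz":0,"x":-51,"y":-21.5,"z":3.9,"hand":88},{"wx":0,"wy":0,"wz":0,"x":-51,"y":-21.5,"z":3.9,"hand":88},{"wx":0,"wy":0,"wz":0,"x":-51,"y":-21.5,"z":3.9,"hand":88},{"wx":0,"wy":0,"wz":0,"x":-51,"y":-21.5,"z":3.9,"hand":88},{"wx":0,"wy":0,"wz":0,"x":-51,"y":-21.5,"z":3.9,"hand":88},{"wx":0,"wy":0,"wz":0,"x":-51,"y":-21.5,"z":3.9,"hand":88},{"wx":0,"wy":0,"wz":0,"x":-51,"y":-21.5,"z":3.9,"hand":88},{"wx":0,"wy":0,"wz":8,"x":0,"y":0,"z":0,"hand":88},{"wx":0,"wy":0,"wz":8,"x":0,"y":0,"z":0,"hand":88},{"wx":0,"wy":0,"wz":0,"x":0,"y":0,"z":0,"hand":88}]'
python3 - <<'E'
from h import *
rows([.60,.299,.20],down(np.radians(60)))
c=shot("wrist","w3")
E
```

```text
time_s: 1.98
position: [0.5969, 0.3004, 0.1996]
eef_rot: [0.0, 0.257, 0.966, -0.0]
force: [0.1, -0.0, 0.5]
finger_gap: 0.998
tool shift mm (cur axes) [-3.4  0.3 -0.4] turn deg [-0.01  0.    0.22] pos [0.5969 0.3004 0.1996]
```

View pics/w3.png

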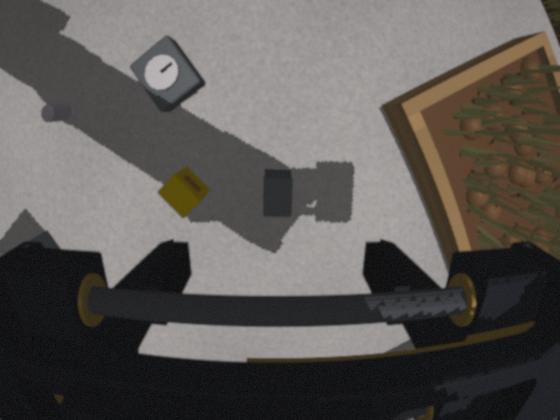

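Run:
```python
from h import *
a=cv2.imread("pics/w3.png")[155:230,230:330]
a=cv2.convertScaleAbs(a,alpha=1.8,beta=20)
cv2.imwrite("pics/c5.png",cv2.resize(a,None,fx=8,fy=8,interpolation=cv2.INTER_CUBIC))
```

```text
(no output)
```

View pics/c5.png

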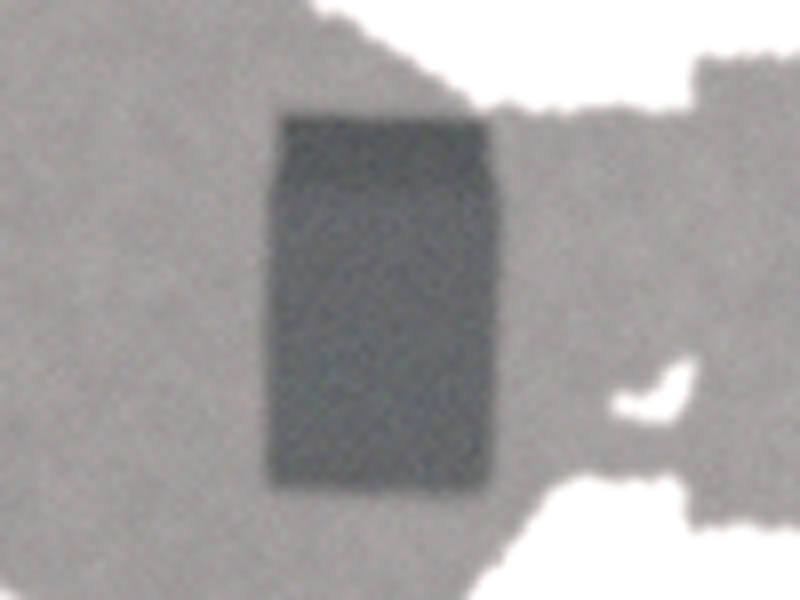

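Run:
```python
from h import *
c=load("w3"); P=[plane(c,230+u/8,155+v/8,.064) for u,v in [(271,185),(497,189),(491,488),(265,488)]]
P=np.array(P);print(P.round(4), P.mean(0).round(4)); 
d=(P[0]-P[3])+(P[1]-P[2]); print(np.degrees(np.arctan2(d[1],d[0])), np.linalg.norm(P[0]-P[3]),np.linalg.norm(P[0]-P[1]))
e=(P[1]-P[0])+(P[2]-P[3]);print(np.degrees(np.arctan2(e[1],e[0])))
m=P.mean(0); rows([m[0],m[1],.031],down(np.radians(60)))
```

```text
[[0.5802 0.2977 0.064 ]
 [0.593  0.3192 0.064 ]
 [0.623  0.3017 0.064 ]
 [0.6102 0.2794 0.064 ]] [0.6016 0.2995 0.064 ]
149.13527060643082 0.03510647869310796 0.024957471377157148
59.68409506835361
tool shift mm (cur axes) [ -4.6   1.6 168.7] turn deg [-0.01  0.    0.33] pos [0.5968 0.3004 0.1997]
```

```bash
python3 -m pendant '[{"wx":0,"wy":0,"wz":0.6,"x":-4.6,"y":1.6,"z":40,"hand":88},{"wx":0,"wy":0,"wz":0,"x":0,"y":0,"z":40,"hand":60},{"wx":0,"wy":0,"wz":0,"x":0,"y":0,"z":40,"hand":60},{"wx":0,"wy":0,"wz":0,"x":0,"y":0,"z":38,"hand":60},{"wx":0,"wy":0,"wz":0,"x":0,"y":0,"z":10.5,"hand":60},{"wx":0,"wy":0,"wz":0,"x":0,"y":0,"z":0,"hand":60}]'
python3 - <<'E'
from h import *
rows([.6016,.2995,.031],down(np.radians(59.5)))
c=shot("wrist","w4")
E
```

```text
time_s: 2.78
position: [0.6018, 0.2995, 0.0315]
eef_rot: [-0.0, 0.262, 0.965, -0.0]
force: [0.6, 0.6, -0.1]
finger_gap: 0.682
tool shift mm (cur axes) [ 0.2 -0.1  0.5] turn deg [-0.   -0.01  0.12] pos [0.6018 0.2995 0.0315]
```

View pics/w4.png

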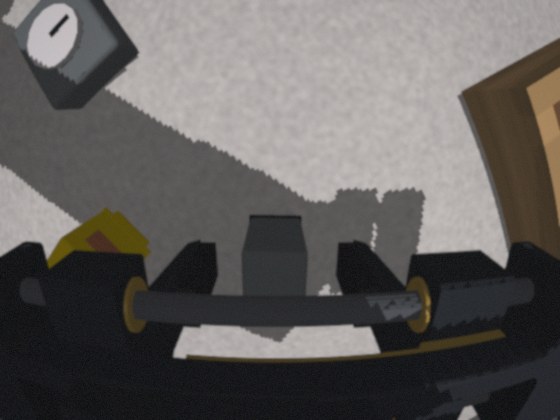

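```bash
python3 -m pendant '[{"wx":0,"wy":0,"wz":0,"x":0,"y":0,"z":0,"hand":20},{"wx":0,"wy":0,"wz":0,"x":0,"y":0,"z":0,"hand":10},{"wx":0,"wy":0,"wz":0,"x":0,"y":0,"z":0,"hand":10},{"wx":0,"wy":0,"wz":0,"x":0,"y":0,"z":0,"hand":10},{"wx":0,"wy":0,"wz":0,"x":0,"y":0,"z":0,"hand":10}]'; python3 -m pendant '[{"wx":0,"wy":0,"wz":0,"x":0,"y":0,"z":-20,"hand":10},{"wx":0,"wy":0,"wz":0,"x":0,"y":0,"z":-50,"hand":10},{"wx":0,"wy":0,"wz":0,"x":0,"y":0,"z":-60,"hand":10},{"wx":0,"wy":0,"wz":0,"x":0,"y":0,"z":-50,"hand":10},{"wx":0,"wy":0,"wz":0,"x":0,"y":0,"z":-30,"hand":10},{"wx":0,"wy":0,"wz":0,"x":0,"y":0,"z":0,"hand":10}]'
python3 - <<'E'
from h import *
b=.0837;sx=.58395+np.cos(b)*-.008-np.sin(b)*-.015; sy=-.11734+np.sin(b)*-.008+np.cos(b)*-.015
print(sx,sy); rows([sx,sy,.25],down(b+np.pi/2))
c=shot("wrist","w5")
E
```

```text
time_s: 3.45
position: [0.6019, 0.2995, 0.0315]
eef_rot: [0.0, 0.263, 0.965, 0.0]
force: [-0.6, 0.4, 2.8]
finger_gap: 0.294
time_s: 4.2
position: [0.6033, 0.3, 0.2451]
eef_rot: [0.002, 0.263, 0.965, 0.002]
force: [0.7, -0.1, -1.1]
finger_gap: 0.294
0.5772320409767007 -0.13295630643146036
tool shift mm (cur axes) [-197.1 -386.3   -6.3] turn deg [  0.24   0.27 -35.26] pos [0.6033 0.3    0.2451]
```

View pics/w5.png

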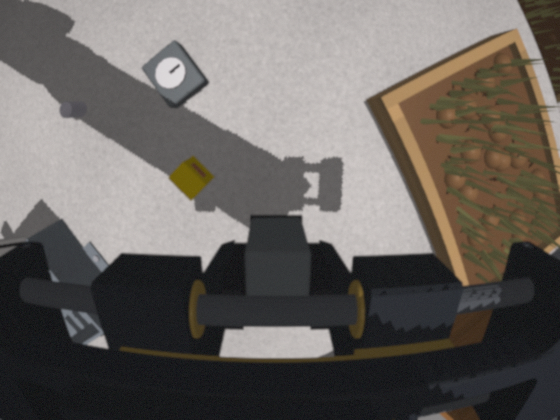

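```bash
python3 -m pendant '[{"wx":0,"wy":0,"wz":0,"x":-24.6,"y":-48.3,"z":-1,"hand":10},{"wx":0,"wy":0,"wz":0,"x":-24.6,"y":-48.3,"z":-1,"hand":10},{"wx":0,"wy":0,"wz":0,"x":-24.6,"y":-48.3,"z":-1,"hand":10},{"wx":0,"wy":0,"wz":0,"x":-24.6,"y":-48.3,"z":-1,"hand":10},{"wx":0,"wy":0,"wz":0,"x":-24.6,"y":-48.3,"z":0,"hand":10},{"wx":0,"wy":0,"wz":0,"x":-24.6,"y":-48.3,"z":0,"hand":10},{"wx":0,"wy":0,"wz":0,"x":-24.6,"y":-48.3,"z":0,"hand":10},{"wx":0,"wy":0,"wz":0,"x":-24.6,"y":-48.3,"z":0,"hand":10},{"wx":0,"wy":0,"wz":-8.8,"x":0,"y":0,"z":0,"hand":10},{"wx":0,"wy":0,"wz":-8.8,"x":0,"y":0,"z":0,"hand":10},{"wx":0,"wy":0,"wz":-8.8,"x":0,"y":0,"z":0,"hand":10},{"wx":0,"wy":0,"wz":-8.8,"x":0,"y":0,"z":0,"hand":10}]'; 
python3 -m pendant '[{"wx":0,"wy":0,"wz":0,"x":0,"y":0,"z":0,"hand":10}]'
python3 - <<'E'
from h import *
rows([.577,-.133,.25],down(.0837+np.pi/2))
c=shot("wrist","w6"); shot("scene","s6"); shot("side","d6")
E
```

```text
time_s: 5.75
position: [0.5743, -0.1332, 0.2434]
eef_rot: [-0.002, -0.044, 0.999, 0.0]
force: [-0.7, 0.8, -0.4]
finger_gap: 0.291
time_s: 5.88
position: [0.5745, -0.1334, 0.2437]
eef_rot: [-0.001, -0.041, 0.999, 0.0]
force: [0.5, -0.2, -1.2]
finger_gap: 0.292
tool shift mm (cur axes) [-2.5  0.2 -6.3] turn deg [ 0.05 -0.15 -0.14] pos [ 0.5745 -0.1334  0.2437]
```

View pics/w6.png

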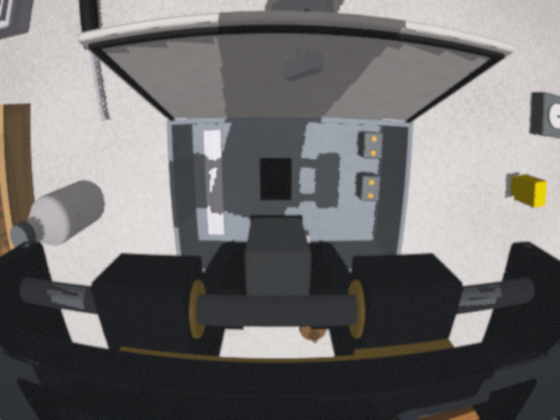

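View pics/d6.png

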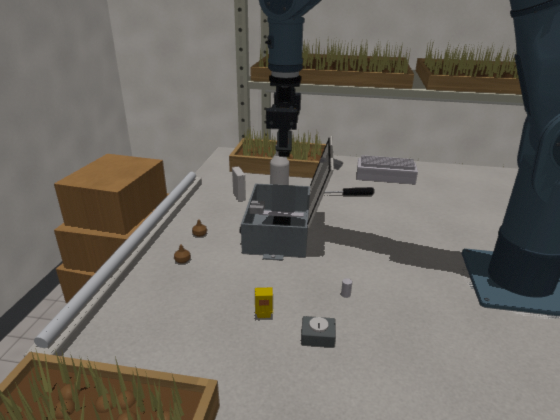

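Run:
```python
from h import *
a=cv2.imread("pics/w6.png")
b=cv2.convertScaleAbs(a[145:215,235:325],alpha=3,beta=10)
cv2.imwrite("pics/c6.png",cv2.resize(b,None,fx=8,fy=8,interpolation=cv2.INTER_CUBIC))
b=cv2.convertScaleAbs(a[105:265,160:420],alpha=1.6,beta=10)
cv2.imwrite("pics/c7.png",cv2.resize(b,None,fx=3,fy=3,interpolation=cv2.INTER_CUBIC))
```

```text
(no output)
```

View pics/c6.png

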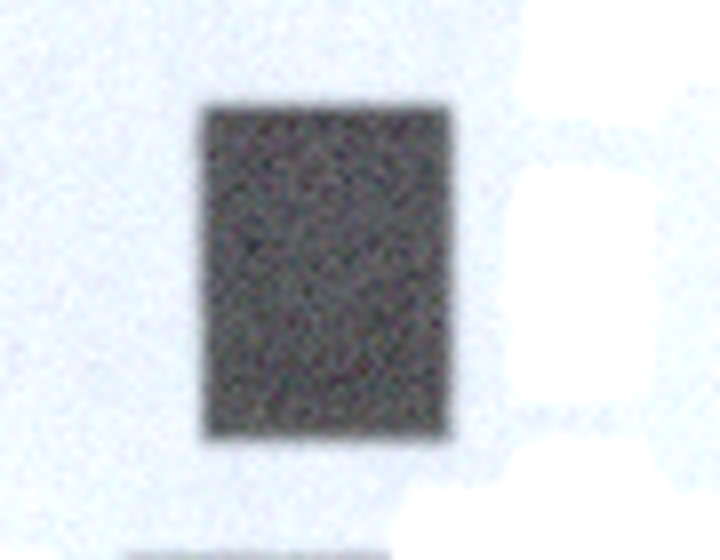

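View pics/c7.png

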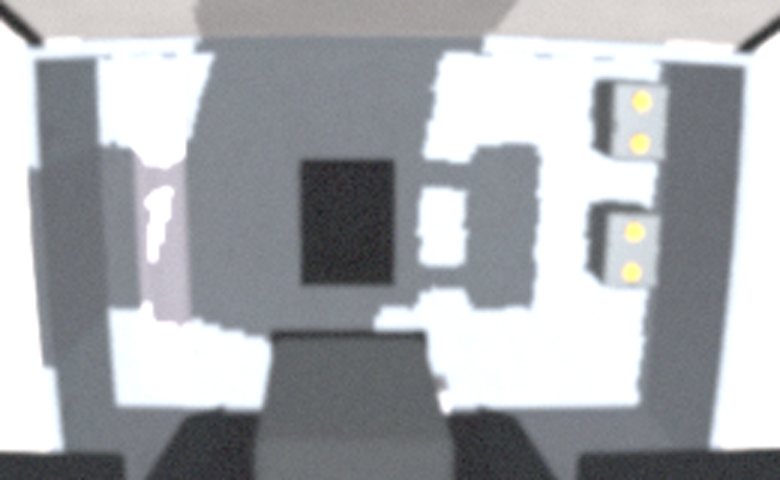

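Run:
```python
from h import *
a=cv2.imread("pics/w6.png"); g=cv2.cvtColor(a,cv2.COLOR_BGR2GRAY)
print(np.percentile(g[160:198,262:290],[1,50,99]))
b=cv2.GaussianBlur(g[150:208,250:302].astype(np.float32),(0,0),0.8); b=np.clip((b-18)*12,0,255).astype(np.uint8)
cv2.imwrite("pics/c8.png",cv2.resize(b,None,fx=10,fy=10,interpolation=cv2.INTER_CUBIC))
```

```text
[17. 25. 31.]
```

View pics/c8.png

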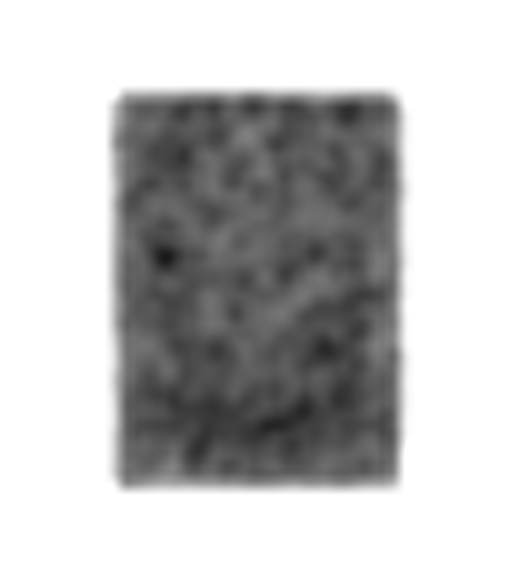

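Run:
```python
from h import *
a=cv2.imread("pics/w6.png")
L=cv2.resize(a[110:190,160:225],None,fx=6,fy=6,interpolation=cv2.INTER_CUBIC);Rr=cv2.resize(a[110:190,360:425],None,fx=6,fy=6,interpolation=cv2.INTER_CUBIC)
cv2.imwrite("pics/c9.png",cv2.convertScaleAbs(np.hstack([L,Rr]),alpha=1.2))
```

```text
(no output)
```

View pics/c9.png

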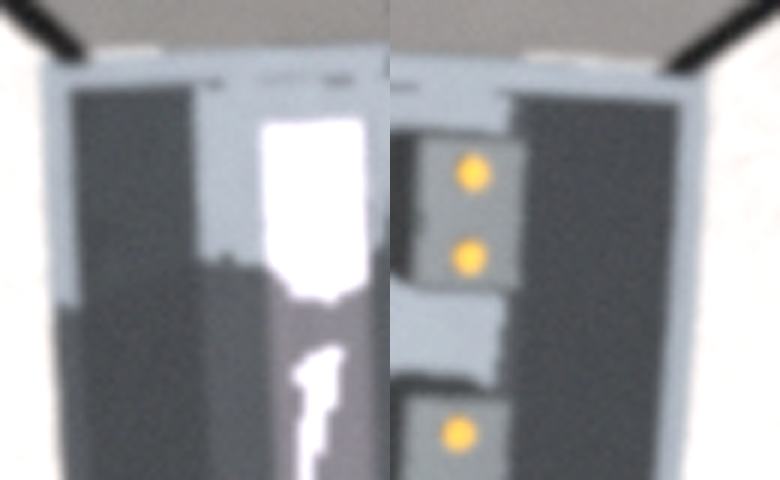

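Run:
```python
from h import *
c=load("w6")
print("cam",-c["R"].T@c["t"])
O=[((-.075,-.115,.086),(172.2,125.5)),((-.075,.115,.086),(408.3,127.2)),((.015,-.033,.03),(260.6,199.6)),((.015,.003,.03),(291.2,199.6))]
def w(p,b): k,s=np.cos(p[2]),np.sin(p[2]); return np.array([p[0]+k*b[0]-s*b[1],p[1]+s*b[0]+k*b[1],b[2]])
r=least_squares(lambda p:np.concatenate([proj(c,w(p,b))-q for b,q in O]),[.58,-.117,.08]); print(r.x,r.fun.round(1))
for b in [(-.031,-.033,.03),(-.031,-.033,.005),(-.031,.003,.03),(-.031,.003,.005)]: print(b,proj(c,w(r.x,b)).round(1))
print("mouth",w(r.x,(-.008,-.015,.03)))
O+=[((-.031,-.033,.005),(260.5,158.1)),((-.031,.003,.005),(291.3,158.1))]
r=least_squares(lambda p:np.concatenate([proj(c,w(p,b))-q for b,q in O]),[.58,-.117,.08]); print(r.x,r.fun.round(1))
print("mouth",w(r.x,(-.008,-.015,.03)))
P=[plane(c,260.6,199.6,.03),plane(c,291.2,199.6,.03)];print(P, np.degrees(np.arctan2(*(P[1]-P[0])[:2])))
# held relay: top-edge foot etc
```

```text
cam [ 0.50648128 -0.13907652  0.39019174]
[ 0.58615104 -0.11766576  0.07971539] [-0.5 -0.7  0.4 -0.5 -0.3  0.7  0.5  0.8]
(-0.031, -0.033, 0.03) [259.9 160.5]
(-0.031, -0.033, 0.005) [260.9 157.6]
(-0.031, 0.003, 0.03) [292.1 160.5]
(-0.031, 0.003, 0.005) [291.1 157.7]
mouth [ 0.57937091 -0.13325518  0.03      ]
[ 0.58630568 -0.1176881   0.07982199] [-0.5 -0.5  0.3 -0.3 -0.3  0.9  0.4  0.9  0.4 -0.3 -0.2 -0.3]
mouth [ 0.57952721 -0.13327824  0.03      ]
[array([ 0.6028346 , -0.14906347,  0.03      ]), array([ 0.60001515, -0.11409394,  0.03      ])] -4.609552691808998
```

```bash
python3 - <<'E'
from h import *
rows([.5795,-.1333,.08],down(.0798+np.pi/2))
E
python3 -m pendant '[{"wx":0,"wy":-0.15,"wz":0,"x":-5.5,"y":0,"z":40,"hand":10},{"wx":0,"wy":0,"wz":0,"x":0,"y":0,"z":50,"hand":10},{"wx":0,"wy":0,"wz":0,"x":0,"y":0,"z":50,"hand":10},{"wx":0,"wy":0,"wz":0,"x":0,"y":0,"z":23,"hand":10},{"wx":0,"wy":0,"wz":0,"x":0,"y":0,"z":0,"hand":10},{"wx":0,"wy":0,"wz":0,"x":0,"y":0,"z":0,"hand":10}]'
python3 - <<'E'
from h import *
rows([.5795,-.1333,.061],down(.0798+np.pi/2))
shot("wrist","w7"); shot("scene","s7");
E
```

```text
tool shift mm (cur axes) [ -4.6  -0.3 164.5] turn deg [ 0.02 -0.08  0.02] pos [ 0.5751 -0.1334  0.2445]
time_s: 6.78
position: [0.5822, -0.1332, 0.0833]
eef_rot: [0.002, -0.041, 0.999, -0.0]
force: [-0.2, -0.2, 0.1]
finger_gap: 0.295
tool shift mm (cur axes) [ 2.8  0.1 22.3] turn deg [-0.03  0.24  0.13] pos [ 0.5822 -0.1332  0.0833]
```

View pics/w7.png

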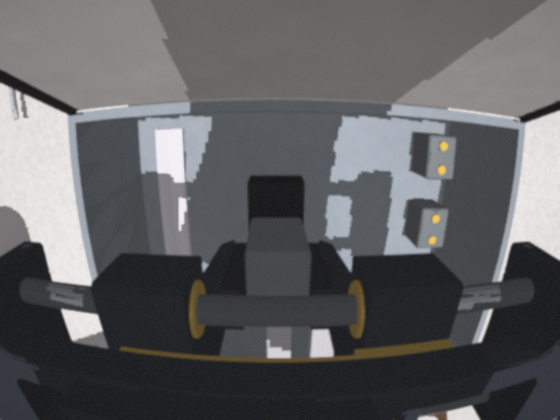

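View pics/s7.png

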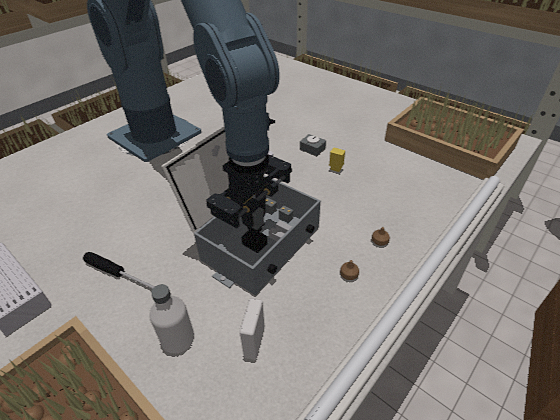

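Run:
```python
from h import *
a=cv2.imread("pics/w7.png")
b=cv2.convertScaleAbs(a[160:310,200:350],alpha=2.2,beta=10)
cv2.imwrite("pics/c10.png",cv2.resize(b,None,fx=4,fy=4,interpolation=cv2.INTER_CUBIC))
c=load("w7")
def w(p,b): k,s=np.cos(p[2]),np.sin(p[2]); return np.array([p[0]+k*b[0]-s*b[1],p[1]+s*b[0]+k*b[1],b[2]])
for b in [(-.031,-.033,.03),(-.031,-.033,.005),(-.031,.003,.03),(-.031,.003,.005),(-.075,-.115,.086),(-.075,.115,.086)]: print(b,proj(c,w([.5863,-.1177,.0798],b)).round(1))
p,R,s=pose()
for x in (-.018,.018):
  for y in(-.013,.013): print("relay top",x,y,proj(c,p+R.apply([x,y,-.033])).round(1))
```

```text
(-0.031, -0.033, 0.03) [248.1 183.3]
(-0.031, -0.033, 0.005) [251.1 175.7]
(-0.031, 0.003, 0.03) [305.4 183.4]
(-0.031, 0.003, 0.005) [302.3 175.8]
(-0.075, -0.115, 0.086) [ 76.4 123.7]
(-0.075, 0.115, 0.086) [519.1 130.2]
relay top -0.018 -0.013 [246.2 327.8]
relay top -0.018 0.013 [306.9 327.7]
relay top 0.018 -0.013 [242.3 252.3]
relay top 0.018 0.013 [310.6 252.2]
```

View pics/c10.png

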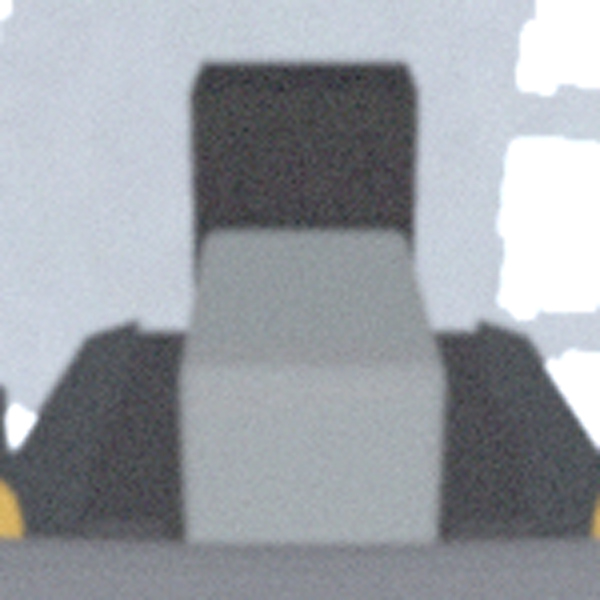

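```bash
python3 -m pendant '[{"wx":0,"wy":0.2,"wz":0.1,"x":2.5,"y":-0.2,"z":8,"hand":10},{"wx":0,"wy":0,"wz":0,"x":0,"y":0,"z":7,"hand":10},{"wx":0,"wy":0,"wz":0,"x":0,"y":0,"z":4,"hand":10},{"wx":0,"wy":0,"wz":0,"x":0,"y":0,"z":0,"hand":10}]'
python3 - <<'E'
from h import *
rows([.5795,-.1333,.061],down(.0798+np.pi/2))
shot("wrist","w8"); a=cv2.imread("pics/w8.png")
b=cv2.convertScaleAbs(a[160:310,200:350],alpha=2.6,beta=10)
cv2.imwrite("pics/c11.png",cv2.resize(b,None,fx=4,fy=4,interpolation=cv2.INTER_CUBIC))
E
```

```text
time_s: 7.38
position: [0.5786, -0.1333, 0.0627]
eef_rot: [-0.001, -0.041, 0.999, 0.0]
force: [0.9, 0.3, 0.3]
finger_gap: 0.291
tool shift mm (cur axes) [-0.9 -0.1  1.7] turn deg [ 0.01 -0.1   0.08] pos [ 0.5786 -0.1333  0.0627]
```

View pics/c11.png

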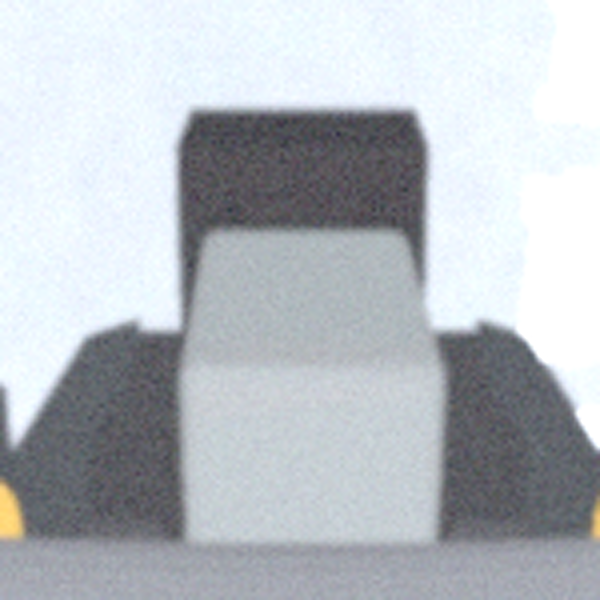

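Run:
```python
from h import *
c=load("w8");p,R,s=pose(); k=np.array([np.cos(.08),np.sin(.08),0])
z=p[2]-.031
for n,q in [("sock near top",plane(c,276,160+146/4,.03)),("sock near bottom",plane(c,276,160+111/4,.005)),("relay shoulder near",plane(c,276.4,160+229/4,z+.016)),("relay top near",plane(c,278,160+363/4,z+.064)),("TCP",p)]:
    print(n,q.round(4),"along x:",(q@k).round(4))
```

```text
sock near top [ 0.556  -0.1354  0.03  ] along x: 0.5434
sock near bottom [ 0.5566 -0.1354  0.005 ] along x: 0.544
relay shoulder near [ 0.5625 -0.1347  0.048 ] along x: 0.55
relay top near [ 0.5603 -0.1343  0.096 ] along x: 0.5478
TCP [ 0.5788 -0.1334  0.063 ] along x: 0.5663
```

```bash
python3 -m pendant '[{"wx":0,"wy":0,"wz":0,"x":0,"y":0,"z":2.5,"hand":10},{"wx":0,"wy":0,"wz":0,"x":0,"y":0,"z":2.5,"hand":10},{"wx":0,"wy":0,"wz":0,"x":0,"y":0,"z":0,"hand":10}]'
```

```text
time_s: 7.8
position: [0.5788, -0.1333, 0.058]
eef_rot: [-0.001, -0.041, 0.999, 0.0]
force: [0.1, 0.9, -1.1]
finger_gap: 0.296
```

```bash
python3 -m pendant '[{"wx":0,"wy":0,"wz":0,"x":0,"y":0,"z":2.5,"hand":10},{"wx":0,"wy":0,"wz":0,"x":0,"y":0,"z":2,"hand":10},{"wx":0,"wy":0,"wz":0,"x":0,"y":0,"z":0,"hand":10}]'
```

```text
time_s: 8.18
position: [0.5788, -0.1333, 0.0535]
eef_rot: [-0.001, -0.041, 0.999, 0.0]
force: [-0.2, -0.2, -0.7]
finger_gap: 0.294
```

```bash
python3 -m pendant '[{"wx":0,"wy":0,"wz":0,"x":0,"y":0,"z":2.5,"hand":10},{"wx":0,"wy":0,"wz":0,"x":0,"y":0,"z":2,"hand":10},{"wx":0,"wy":0,"wz":0,"x":0,"y":0,"z":0,"hand":10}]';python3 -m pendant '[{"wx":0,"wy":0,"wz":0,"x":0,"y":0,"z":2.5,"hand":10},{"wx":0,"wy":0,"wz":0,"x":0,"y":0,"z":1.5,"hand":10},{"wx":0,"wy":0,"wz":0,"x":0,"y":0,"z":0,"hand":10}]'
```

```text
time_s: 8.55
position: [0.5787, -0.1333, 0.049]
eef_rot: [-0.001, -0.041, 0.999, 0.0]
force: [0.3, -0.9, -0.2]
finger_gap: 0.291
time_s: 8.93
position: [0.579, -0.1335, 0.0456]
eef_rot: [-0.0, -0.04, 0.999, -0.0]
force: [-1.8, 0.2, 3.7]
finger_gap: 0.294
```

```bash
python3 -m pendant '[{"wx":0,"wy":0,"wz":0,"x":0,"y":0,"z":1.5,"hand":10},{"wx":0,"wy":0,"wz":0,"x":0,"y":0,"z":0,"hand":10}]';python3 -m pendant '[{"wx":0,"wy":0,"wz":0,"x":0,"y":0,"z":1.5,"hand":10},{"wx":0,"wy":0,"wz":0,"x":0,"y":0,"z":0,"hand":10}]'
python3 - <<'E'
from h import *
shot("scene","s9"); a=cv2.imread("pics/s9.png")
b=cv2.convertScaleAbs(a[190:280,200:330],alpha=2.6,beta=10)
cv2.imwrite("pics/c12.png",cv2.resize(b,None,fx=6,fy=6,interpolation=cv2.INTER_CUBIC))
E
```

```text
time_s: 9.18
position: [0.5791, -0.1337, 0.0452]
eef_rot: [-0.0, -0.04, 0.999, -0.0]
force: [-6.3, 0.5, 14.4]
finger_gap: 0.292
time_s: 9.43
position: [0.5791, -0.1338, 0.045]
eef_rot: [-0.0, -0.04, 0.999, 0.0]
force: [-9.4, 2.0, 28.1]
finger_gap: 0.291
```

View pics/c12.png

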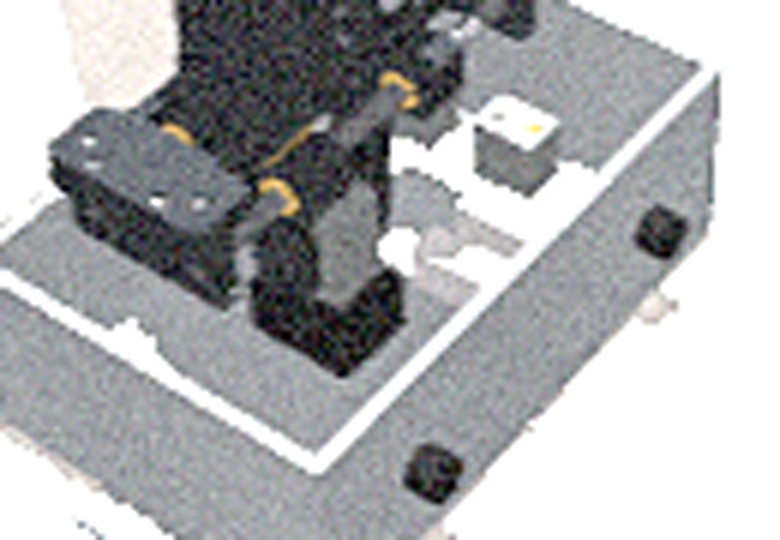

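```bash
python3 -m pendant '[{"wx":0,"wy":0,"wz":0,"x":0,"y":0,"z":-2.5,"hand":50},{"wx":0,"wy":0,"wz":0,"x":0,"y":0,"z":0,"hand":50},{"wx":0,"wy":0,"wz":0,"x":0,"y":0,"z":0,"hand":50}]';python3 -m pendant '[{"wx":0,"wy":0,"wz":0,"x":0,"y":0,"z":-10,"hand":50},{"wx":0,"wy":0,"wz":0,"x":0,"y":0,"z":-40,"hand":50},{"wx":0,"wy":0,"wz":0,"x":0,"y":0,"z":-60,"hand":50},{"wx":0,"wy":0,"wz":0,"x":0,"y":0,"z":-60,"hand":50},{"wx":0,"wy":0,"wz":0,"x":0,"y":0,"z":-60,"hand":50},{"wx":0,"wy":0,"wz":0,"x":0,"y":0,"z":-25,"hand":50},{"wx":0,"wy":0,"wz":0,"x":0,"y":0,"z":0,"hand":0}]'
python3 - <<'E'
from h import *
shot("wrist","w10"); a=cv2.imread("pics/w10.png")
b=cv2.convertScaleAbs(a[80:300,130:430],alpha=1.6,beta=10)
cv2.imwrite("pics/c13.png",cv2.resize(b,None,fx=2.6,fy=2.6,interpolation=cv2.INTER_CUBIC))
rows([.43,-.06,.30],down(.0798+np.pi/2))
E
```

```text
time_s: 9.85
position: [0.5788, -0.1333, 0.0444]
eef_rot: [-0.001, -0.041, 0.999, 0.0]
force: [0.3, 0.2, 0.8]
finger_gap: 0.568
time_s: 10.72
position: [0.5803, -0.1336, 0.3024]
eef_rot: [0.002, -0.04, 0.999, -0.0]
force: [0.1, 0.2, -0.2]
finger_gap: 0.477
tool shift mm (cur axes) [142.8  85.2   0.2] turn deg [-0.01  0.03  0.07] pos [ 0.5792 -0.1333  0.3003]
```

View pics/c13.png

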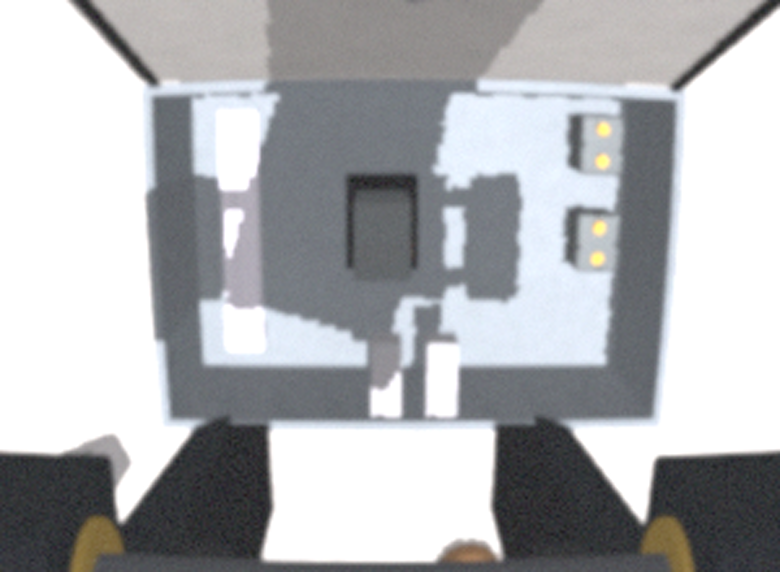

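```bash
python3 -m pendant '[{"wx":0,"wy":0,"wz":0,"x":49,"y":27,"z":0,"hand":0},{"wx":0,"wy":0,"wz":0,"x":49,"y":27,"z":0,"hand":0},{"wx":0,"wy":0,"wz":0,"x":48,"y":26,"z":0,"hand":0},{"wx":0,"wy":0,"wz":0,"x":0,"y":0,"z":0,"hand":0},{"wx":0,"wy":0,"wz":0,"x":0,"y":0,"z":0,"hand":0}]'
python3 - <<'E'
from h import *
shot("side","d11");shot("wrist","w11")
rows([.4266,-.0653,.2],down(.0798+np.pi/2))
E
```

```text
time_s: 11.4
position: [0.4274, -0.0656, 0.2993]
eef_rot: [-0.001, -0.041, 0.999, -0.0]
force: [0.7, -0.3, 0.3]
finger_gap: 0.009
tool shift mm (cur axes) [ 1.2  0.7 99.5] turn deg [-0.01 -0.07  0.04] pos [ 0.428  -0.0659  0.2995]
```

View pics/d11.png

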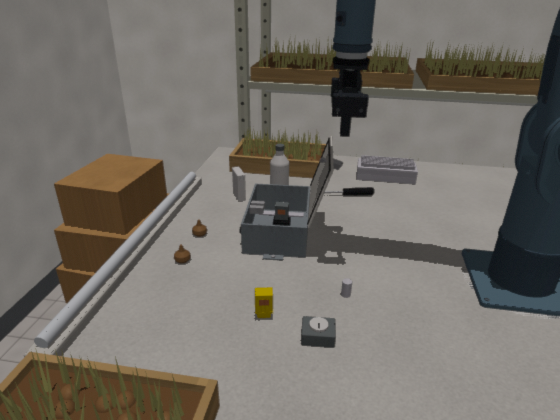

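View pics/w11.png

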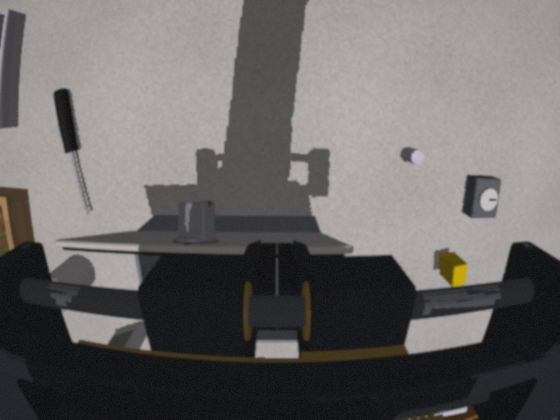

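Run:
```python
from h import *
c=load("w11")
for u,v in [(60,241),(350,249),(140,245),(335,243)]: print(plane(c,u,v,.242).round(4))
print("bar",plane(c,197,240,.2),plane(c,197,203,.2))
```

```text
[ 0.4612 -0.2374  0.242 ]
[ 0.4448 -0.0133  0.242 ]
[ 0.4552 -0.1627  0.242 ]
[ 0.441  -0.0246  0.242 ]
bar [ 0.46457696 -0.12913361  0.2       ] [ 0.4325889 -0.1292699  0.2      ]
```

```bash
python3 -m pendant '[{"wx":0,"wy":0,"wz":0,"x":10,"y":0,"z":0,"hand":0},{"wx":0,"wy":0,"wz":0,"x":0,"y":0,"z":35,"hand":0},{"wx":0,"wy":0,"wz":0,"x":0,"y":0,"z":40,"hand":0},{"wx":0,"wy":0,"wz":0,"x":0,"y":0,"z":25,"hand":0},{"wx":0,"wy":0,"wz":0,"x":0,"y":0,"z":0,"hand":0},{"wx":0,"wy":0,"wz":0,"x":0,"y":0,"z":0,"hand":0}]'
python3 - <<'E'
from h import *
rows([.4266,-.0653,.2],down(.0798+np.pi/2))
E
```

```text
time_s: 12.25
position: [0.4177, -0.0665, 0.2007]
eef_rot: [0.0, -0.04, 0.999, -0.0]
force: [-0.1, 0.2, 0.6]
finger_gap: 0.004
tool shift mm (cur axes) [-9.   0.5  0.7] turn deg [-0.01  0.01  0.05] pos [ 0.4177 -0.0665  0.2007]
```

```bash
python3 -m pendant '[{"wx":0,"wy":0,"wz":0,"x":-15,"y":0,"z":0,"hand":0},{"wx":0,"wy":0,"wz":0,"x":-12,"y":0,"z":0,"hand":0},{"wx":0,"wy":0,"wz":0,"x":-10,"y":0,"z":0,"hand":0},{"wx":0,"wy":0,"wz":0,"x":-10,"y":0,"z":-1,"hand":0},{"wx":0,"wy":0,"wz":0,"x":-10,"y":0,"z":-1,"hand":0},{"wx":0,"wy":0,"wz":0,"x":-10,"y":0,"z":-1,"hand":0}]'
```

```text
time_s: 13.0
position: [0.4844, -0.0609, 0.2027]
eef_rot: [-0.001, -0.041, 0.999, -0.0]
force: [-2.5, -0.7, -2.5]
finger_gap: 0.005
```

```bash
python3 -m pendant '[{"wx":0,"wy":0,"wz":0,"x":-12,"y":0,"z":-1,"hand":0},{"wx":0,"wy":0,"wz":0,"x":-12,"y":0,"z":0,"hand":0},{"wx":0,"wy":0,"wz":0,"x":-12,"y":0,"z":1,"hand":0},{"wx":0,"wy":0,"wz":0,"x":-12,"y":0,"z":3,"hand":0}]'
python3 - <<'E'
from h import *
shot("side","d12"); a=cv2.imread("pics/d12.png")
cv2.imwrite("pics/c14.png",cv2.resize(a[60:280,190:410],None,fx=2.6,fy=2.6))
E
```

```text
time_s: 13.5
position: [0.5328, -0.0568, 0.1997]
eef_rot: [-0.0, -0.041, 0.999, 0.0]
force: [-2.6, -0.7, -0.3]
finger_gap: 0.003
```

View pics/c14.png

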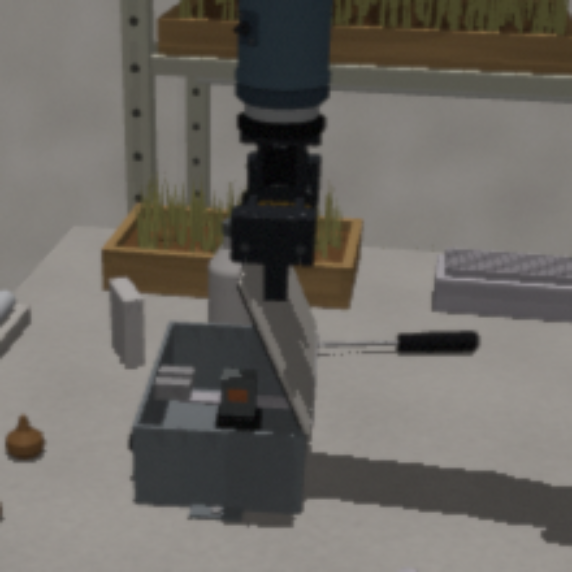

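```bash
python3 -m pendant '[{"wx":0,"wy":0,"wz":0,"x":-11,"y":0,"z":4,"hand":0},{"wx":0,"wy":0,"wz":0,"x":-11,"y":0,"z":5,"hand":0},{"wx":0,"wy":0,"wz":0,"x":-10,"y":0,"z":6,"hand":0},{"wx":0,"wy":0,"wz":0,"x":-9,"y":0,"z":7,"hand":0},{"wx":0,"wy":0,"wz":0,"x":-8,"y":0,"z":8,"hand":0},{"wx":0,"wy":0,"wz":0,"x":0,"y":0,"z":0,"hand":0}]'
python3 - <<'E'
from h import *
shot("side","d13"); a=cv2.imread("pics/d13.png")
cv2.imwrite("pics/c15.png",cv2.resize(a[60:280,190:410],None,fx=2.6,fy=2.6))
E
```

```text
time_s: 14.3
position: [0.5808, -0.0528, 0.1689]
eef_rot: [-0.001, -0.041, 0.999, 0.0]
force: [0.4, -0.2, -0.8]
finger_gap: 0.004
```

View pics/c15.png

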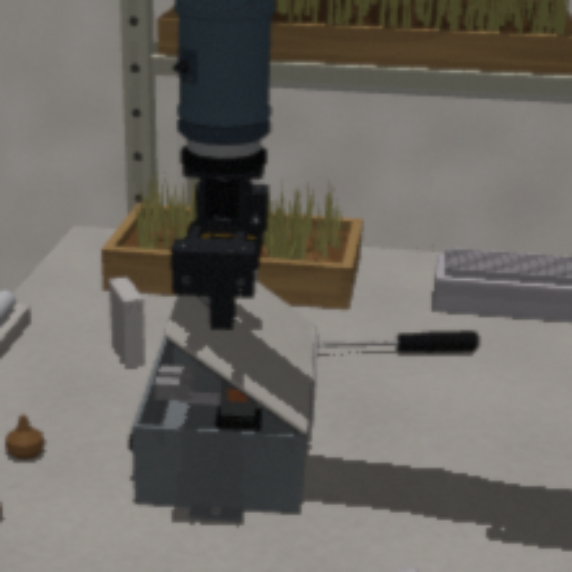

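```bash
python3 -m pendant '[{"wx":0,"wy":0,"wz":0,"x":0,"y":0,"z":-50,"hand":0},{"wx":0,"wy":0,"wz":0,"x":0,"y":0,"z":-40,"hand":0},{"wx":0,"wy":0,"wz":0,"x":-25,"y":-30,"z":0,"hand":60},{"wx":0,"wy":0,"wz":0,"x":-25,"y":-33,"z":0,"hand":60},{"wx":0,"wy":0,"wz":0,"x":0,"y":0,"z":0,"hand":60},{"wx":0,"wy":0,"wz":0,"x":0,"y":0,"z":0,"hand":60},{"wx":0,"wy":0,"wz":0,"x":0,"y":0,"z":0,"hand":60},{"wx":0,"wy":0,"wz":0,"x":0,"y":0,"z":0,"hand":60}]'
python3 - <<'E'
from h import *
shot("side","d14"); a=cv2.imread("pics/d14.png")
cv2.imwrite("pics/c16.png",cv2.resize(a[130:280,210:360],None,fx=4,fy=4))
c=shot("wrist","w14")
E
```

```text
time_s: 15.35
position: [0.6352, -0.1108, 0.2598]
eef_rot: [-0.0, -0.041, 0.999, 0.0]
force: [-0.6, 0.6, -0.3]
finger_gap: 0.661
```

View pics/c16.png

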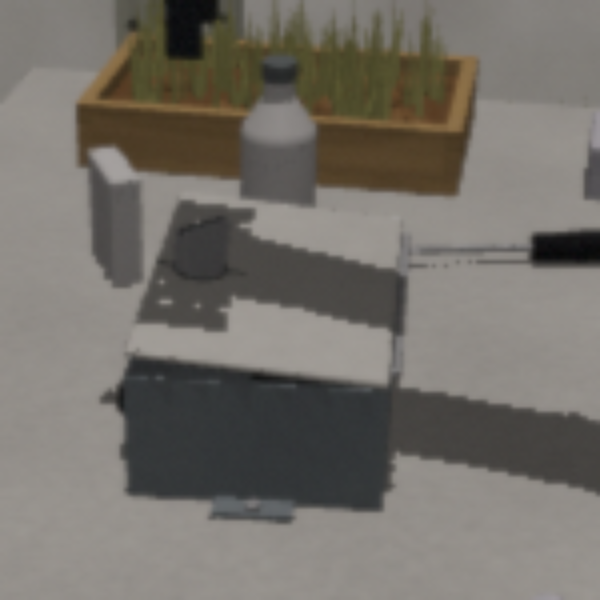

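View pics/w14.png

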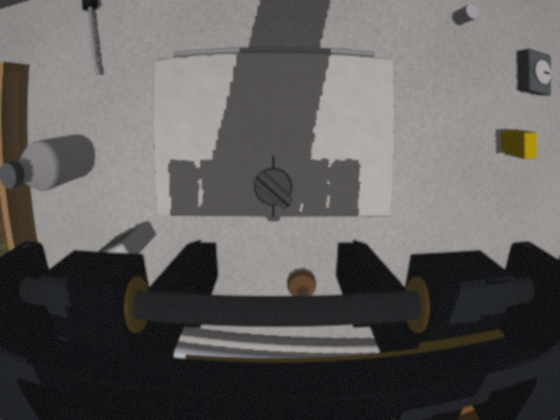

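Run:
```python
from h import *
a=cv2.imread("pics/w14.png")
b=cv2.convertScaleAbs(a[150:225,235:315],alpha=2.2,beta=10)
cv2.imwrite("pics/c17.png",cv2.resize(b,None,fx=8,fy=8,interpolation=cv2.INTER_CUBIC))
```

```text
(no output)
```

View pics/c17.png

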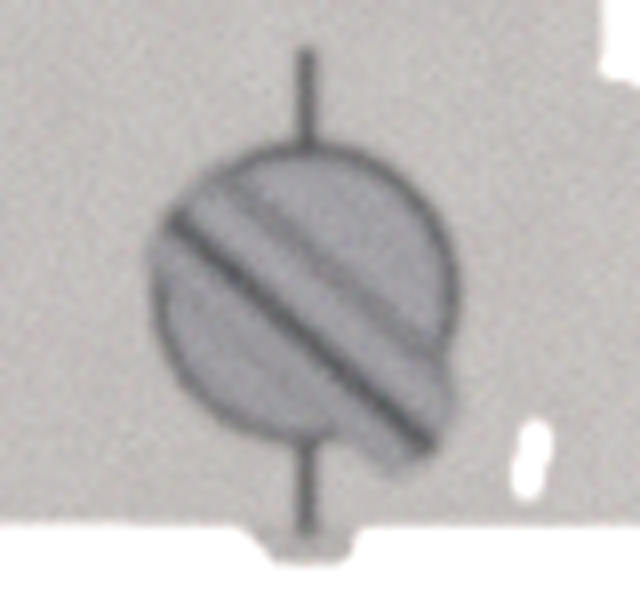

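Run:
```python
from h import *
c=load("w14"); P=lambda u,v,z:plane(c,235+u/8,150+v/8,z)
a,b=P(172,215,.134),P(432,447,.134); print(a.round(4),b.round(4),((a+b)/2).round(4),np.linalg.norm(a-b)); d=b-a; ang=np.arctan2(d[1],d[0]); print("slot",np.degrees(ang))
m1,m2=P(306,48,.102),P(306,530,.102); d=m2-m1; print("marks",m1,m2,np.degrees(np.arctan2(d[1],d[0])))
k=.5863+.05*np.cos(.0798); print("model fastener",k,-.1177+.05*np.sin(.0798))
p,R,s=pose(); print("tool y yaw",np.degrees(np.arctan2(*R.as_matrix()[[1,0],1])), "q7",s["q"][6])
```

```text
[ 0.6207 -0.1292  0.134 ] [ 0.644  -0.0993  0.134 ] [ 0.6324 -0.1143  0.134 ] 0.037978905975400455
slot 52.03685530997257
marks [ 0.60575852 -0.11638021  0.102     ] [ 0.66492219 -0.1116881   0.102     ] 4.534485043665042
model fastener 0.6361408834652637 -0.11371423339845263
tool y yaw 94.68757179128669 q7 1.8141711905055822
```

```bash
python3 -m pendant '[{"wx":0,"wy":0,"wz":-9.4,"x":0,"y":0,"z":0,"hand":50},{"wx":0,"wy":0,"wz":-9.4,"x":0,"y":0,"z":0,"hand":50},{"wx":0,"wy":0,"wz":-9.4,"x":0,"y":0,"z":0,"hand":50},{"wx":0,"wy":0,"wz":-9.4,"x":0,"y":0,"z":0,"hand":50},{"wx":0,"wy":0,"wz":-9.4,"x":0,"y":0,"z":0,"hand":50},{"wx":0,"wy":0,"wz":0,"x":0,"y":0,"z":20,"hand":50},{"wx":0,"wy":0,"wz":0,"x":0,"y":0,"z":20,"hand":50},{"wx":0,"wy":0,"wz":0,"x":0,"y":0,"z":0,"hand":50}]'
python3 - <<'E'
from h import *
rows([.6328,-.1141,.18],down(np.radians(142)))
c=shot("wrist","w15"); print(observe()["q"][6])
E
```

```text
time_s: 16.45
position: [0.6343, -0.1114, 0.2183]
eef_rot: [-0.002, -0.436, 0.9, 0.001]
force: [0.7, 0.3, 0.4]
finger_gap: 0.566
tool shift mm (cur axes) [ 3.  -0.6 38.3] turn deg [ 0.19 -0.13 -0.34] pos [ 0.6343 -0.1114  0.2183]
2.5547238716203737
```

View pics/w15.png

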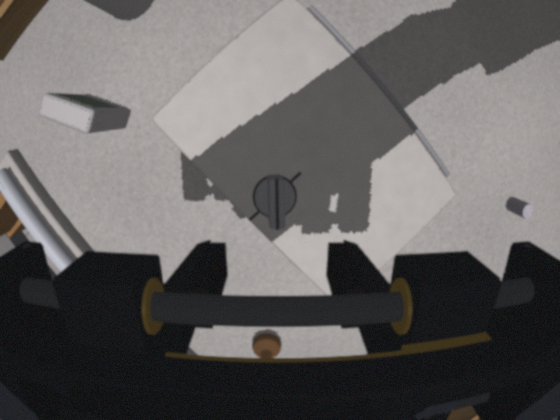

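Run:
```python
from h import *
a=cv2.imread("pics/w15.png")
b=cv2.convertScaleAbs(a[165:240,235:315],alpha=2.2,beta=10)
cv2.imwrite("pics/c18.png",cv2.resize(b,None,fx=8,fy=8,interpolation=cv2.INTER_CUBIC))
```

```text
(no output)
```

View pics/c18.png

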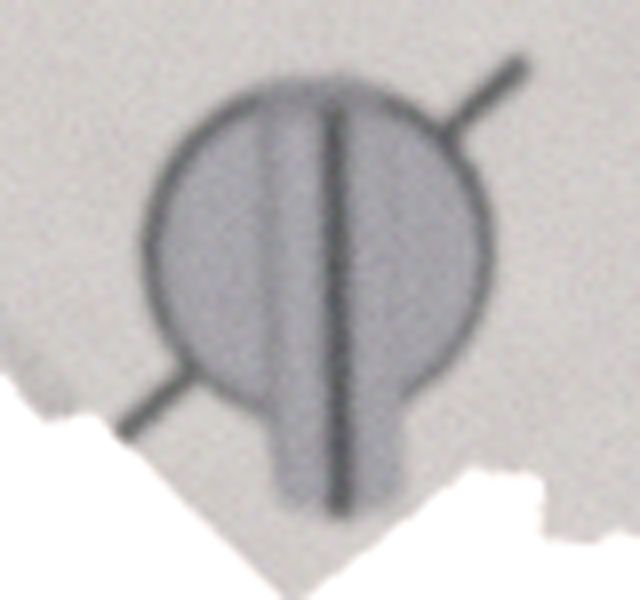

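Run:
```python
from h import *
c=load("w15"); P=lambda u,v,z:plane(c,235+u/8,165+v/8,z)
a,b=P(333,108,.134),P(341,515,.134); d=b-a; print(((a+b)/2).round(4),np.linalg.norm(d),np.degrees(np.arctan2(d[1],d[0])))
m=(a+b)/2; rows([m[0],m[1],.110],down(np.arctan2(d[1],d[0])+np.pi/2))
```

```text
[ 0.632  -0.1144  0.134 ] 0.03901933429974002 52.742858532743654
tool shift mm (cur axes) [  4.1   0.6 109.5] turn deg [ 0.09 -0.06 -1.09] pos [ 0.6352 -0.1116  0.2195]
```

```bash
python3 -m pendant '[{"wx":0,"wy":0,"wz":-0.7,"x":3.5,"y":0.6,"z":30,"hand":50},{"wx":0,"wy":0,"wz":0,"x":0,"y":0,"z":40,"hand":50},{"wx":0,"wy":0,"wz":0,"x":0,"y":0,"z":25,"hand":50},{"wx":0,"wy":0,"wz":0,"x":0,"y":0,"z":13,"hand":50},{"wx":0,"wy":0,"wz":0,"x":0,"y":0,"z":0,"hand":50},{"wx":0,"wy":0,"wz":0,"x":0,"y":0,"z":0,"hand":30}]'
python3 - <<'E'
from h import *
rows([.632,-.1143,.110],down(np.radians(142.5)))
c=shot("wrist","w16")
E
```

```text
time_s: 17.25
position: [0.6338, -0.1142, 0.1131]
eef_rot: [0.001, -0.441, 0.897, -0.001]
force: [0.6, -0.4, 0.6]
finger_gap: 0.475
tool shift mm (cur axes) [1.1 1.4 3.1] turn deg [-0.08  0.03 -0.15] pos [ 0.6338 -0.1142  0.1131]
```

View pics/w16.png

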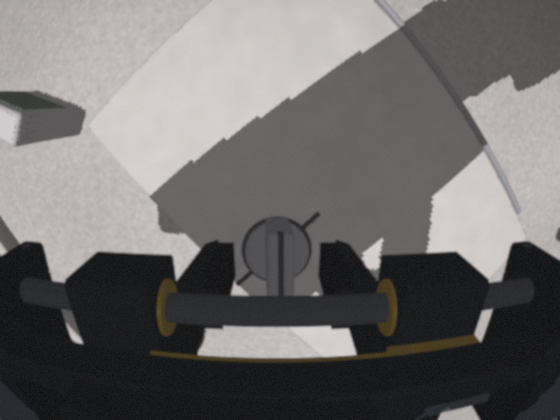

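```bash
python3 -m pendant '[{"wx":0,"wy":0,"wz":0,"x":1,"y":1.4,"z":4,"hand":30},{"wx":0,"wy":0,"wz":0,"x":0,"y":0,"z":0,"hand":20},{"wx":0,"wy":0,"wz":0,"x":0,"y":0,"z":0,"hand":6},{"wx":0,"wy":0,"wz":0,"x":0,"y":0,"z":0,"hand":6},{"wx":0,"wy":0,"wz":0,"x":0,"y":0,"z":0,"hand":6},{"wx":0,"wy":0,"wz":0,"x":0,"y":0,"z":0,"hand":6}]'
```

```text
time_s: 18.05
position: [0.6322, -0.1148, 0.108]
eef_rot: [0.001, -0.441, 0.898, -0.001]
force: [5.5, -2.8, -3.3]
finger_gap: 0.14
```

```bash
python3 -m pendant '[{"wx":0,"wy":0,"wz":8,"x":0,"y":0,"z":0,"hand":6},{"wx":0,"wy":0,"wz":8,"x":0,"y":0,"z":0,"hand":6},{"wx":0,"wy":0,"wz":8,"x":0,"y":0,"z":0,"hand":6},{"wx":0,"wy":0,"wz":8,"x":0,"y":0,"z":0,"hand":6},{"wx":0,"wy":0,"wz":8,"x":0,"y":0,"z":0,"hand":6},{"wx":0,"wy":0,"wz":8,"x":0,"y":0,"z":0,"hand":6},{"wx":0,"wy":0,"wz":0,"x":0,"y":0,"z":0,"hand":6}]'
python3 - <<'E'
from h import *
p,R,s=pose(); print("tool y yaw",np.degrees(np.arctan2(*R.as_matrix()[[1,0],1])),s["force"],s["torque"])
E
```

```text
time_s: 18.92
position: [0.6319, -0.1143, 0.1079]
eef_rot: [0.0, -0.038, 0.999, -0.0]
force: [4.2, -2.1, -2.5]
finger_gap: 0.132
tool y yaw 94.38130713249178 [ 4.18083119 -2.09162121 -2.48102705] [-0.35283443 -1.13407292 -0.02974266]
```

Aligned by tool yaw (94.4° vs 94.6°). Release, let it drop, rise and look.

```bash
python3 -m pendant '[{"wx":0,"wy":0,"wz":0,"x":0,"y":0,"z":0,"hand":40},{"wx":0,"wy":0,"wz":0,"x":0,"y":0,"z":0,"hand":50},{"wx":0,"wy":0,"wz":0,"x":0,"y":0,"z":0,"hand":50},{"wx":0,"wy":0,"wz":0,"x":0,"y":0,"z":-40,"hand":50},{"wx":0,"wy":0,"wz":0,"x":0,"y":0,"z":-40,"hand":50},{"wx":0,"wy":0,"wz":0,"x":0,"y":0,"z":-20,"hand":30},{"wx":0,"wy":0,"wz":0,"x":0,"y":0,"z":0,"hand":0},{"wx":0,"wy":0,"wz":0,"x":0,"y":0,"z":0,"hand":0}]'
python3 - <<'E'
from h import *
c=shot("wrist","w17"); shot("side","d17")
a=cv2.imread("pics/w17.png")
b=cv2.convertScaleAbs(a[165:265,215:335],alpha=2,beta=10)
cv2.imwrite("pics/c19.png",cv2.resize(b,None,fx=5,fy=5,interpolation=cv2.INTER_CUBIC))
a=cv2.imread("pics/d17.png");cv2.imwrite("pics/c20.png",cv2.resize(a[130:280,210:360],None,fx=4,fy=4))
E
```

```text
time_s: 19.92
position: [0.6303, -0.1137, 0.2065]
eef_rot: [-0.001, -0.038, 0.999, 0.0]
force: [-0.7, 0.7, -1.4]
finger_gap: 0.25
```

View pics/c19.png

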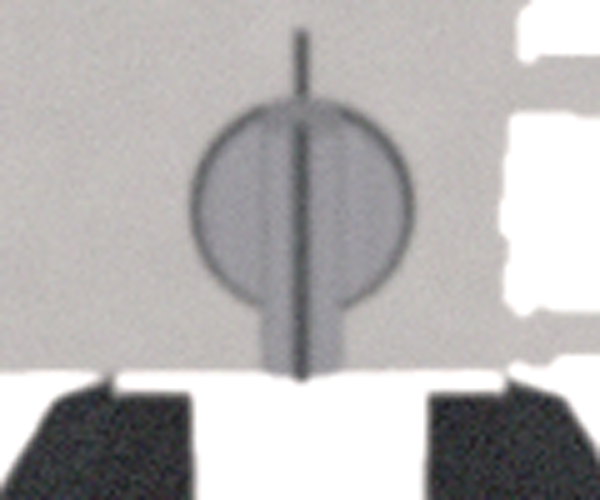

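View pics/c20.png

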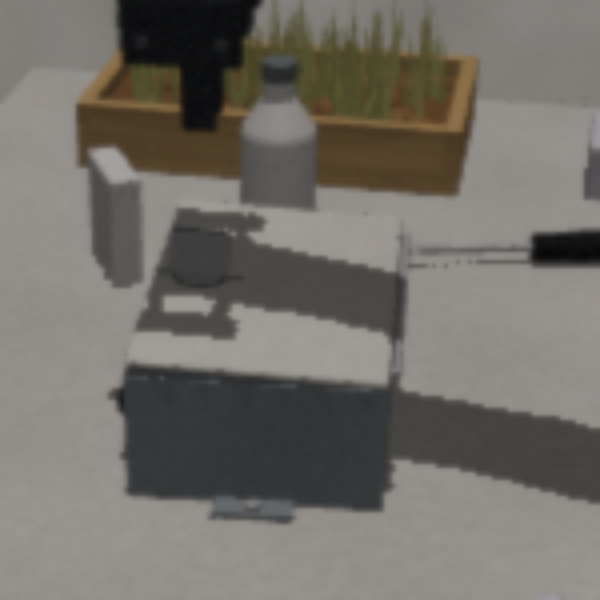

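```bash
python3 - <<'E'
from h import *
rows([.6309,-.0489,.12],down(np.radians(94.57)))
E
python3 -m pendant '[{"wx":0,"wy":0,"wz":0,"x":0,"y":35,"z":0,"hand":0},{"wx":0,"wy":0,"wz":0,"x":5,"y":30,"z":20,"hand":0},{"wx":0,"wy":0,"wz":0,"x":0,"y":0,"z":40,"hand":0},{"wx":0,"wy":0,"wz":0,"x":0,"y":0,"z":22,"hand":0},{"wx":0,"wy":0,"wz":0,"x":0,"y":0,"z":0,"hand":0},{"wx":0,"wy":0,"wz":0,"x":0,"y":0,"z":0,"hand":0}]'
python3 - <<'E'
from h import *
rows([.6309,-.0489,.10],down(np.radians(94.57)))
E
```

```text
tool shift mm (cur axes) [-5.9 64.6 86.2] turn deg [ 0.03 -0.19 -0.21] pos [ 0.6302 -0.1138  0.2062]
time_s: 20.78
position: [0.6215, -0.0498, 0.1261]
eef_rot: [-0.0, -0.038, 0.999, -0.0]
force: [-0.6, -0.5, 0.7]
finger_gap: 0.003
tool shift mm (cur axes) [-9.4  0.2 26.1] turn deg [-0.01 -0.02 -0.23] pos [ 0.6215 -0.0498  0.1261]
```

```bash
python3 -m pendant '[{"wx":0,"wy":0,"wz":0,"x":-10,"y":0,"z":15,"hand":0},{"wx":0,"wy":0,"wz":0,"x":0,"y":0,"z":8,"hand":0},{"wx":0,"wy":0,"wz":0,"x":0,"y":0,"z":4,"hand":0},{"wx":0,"wy":0,"wz":0,"x":0,"y":0,"z":0,"hand":0}]';python3 -m pendant '[{"wx":0,"wy":0,"wz":0,"x":0,"y":0,"z":3,"hand":0},{"wx":0,"wy":0,"wz":0,"x":0,"y":0,"z":2,"hand":0},{"wx":0,"wy":0,"wz":0,"x":0,"y":0,"z":0,"hand":0}]'
```

```text
time_s: 21.28
position: [0.6309, -0.0489, 0.0984]
eef_rot: [-0.001, -0.038, 0.999, -0.0]
force: [-0.6, -0.3, 0.2]
finger_gap: 0.003
time_s: 21.65
position: [0.6315, -0.049, 0.0942]
eef_rot: [0.0, -0.038, 0.999, -0.0]
force: [-0.1, 0.0, 5.1]
finger_gap: 0.005
```

```bash
python3 -m pendant '[{"wx":0,"wy":0,"wz":0,"x":0,"y":0,"z":2,"hand":0},{"wx":0,"wy":0,"wz":0,"x":0,"y":0,"z":0,"hand":0}]';python3 -m pendant '[{"wx":0,"wy":0,"wz":0,"x":0,"y":0,"z":1.5,"hand":0},{"wx":0,"wy":0,"wz":0,"x":0,"y":0,"z":0,"hand":0}]'
```

```text
time_s: 21.9
position: [0.6316, -0.0489, 0.0923]
eef_rot: [0.0, -0.038, 0.999, -0.0]
force: [-1.6, -0.2, 7.0]
finger_gap: 0.006
time_s: 22.15
position: [0.6317, -0.049, 0.0913]
eef_rot: [0.0, -0.038, 0.999, -0.0]
force: [-2.1, -0.1, 8.8]
finger_gap: 0.006
```

```bash
python3 -m pendant '[{"wx":0,"wy":0,"wz":0,"x":0,"y":0,"z":1,"hand":0},{"wx":0,"wy":0,"wz":0,"x":0,"y":0,"z":0,"hand":0}]';python3 -m pendant '[{"wx":0,"wy":0,"wz":0,"x":0,"y":0,"z":0.8,"hand":0},{"wx":0,"wy":0,"wz":0,"x":0,"y":0,"z":0,"hand":0},{"wx":0,"wy":0,"wz":0,"x":0,"y":0,"z":0,"hand":0}]'
python3 - <<'E'
from h import *
shot("side","d21");shot("scene","s21");shot("wrist","w21")
a=cv2.imread("pics/d21.png");A=cv2.resize(a[130:280,210:360],None,fx=4,fy=4)
cv2.imwrite("pics/c21.png",A)
cv2.imwrite("pics/c22.png",cv2.resize(cv2.imread("pics/s21.png")[130:300,150:350],None,fx=3.5,fy=3.5))
print(observe()["force"])
E
```

```text
time_s: 22.4
position: [0.6318, -0.0491, 0.0907]
eef_rot: [0.0, -0.038, 0.999, -0.0]
force: [-3.3, 0.5, 12.0]
finger_gap: 0.01
time_s: 22.78
position: [0.6318, -0.0491, 0.0903]
eef_rot: [0.0, -0.038, 0.999, -0.0]
force: [-4.4, 0.4, 16.0]
finger_gap: 0.006
[-4.40420841  0.10078432 16.78631833]
```

View pics/c21.png

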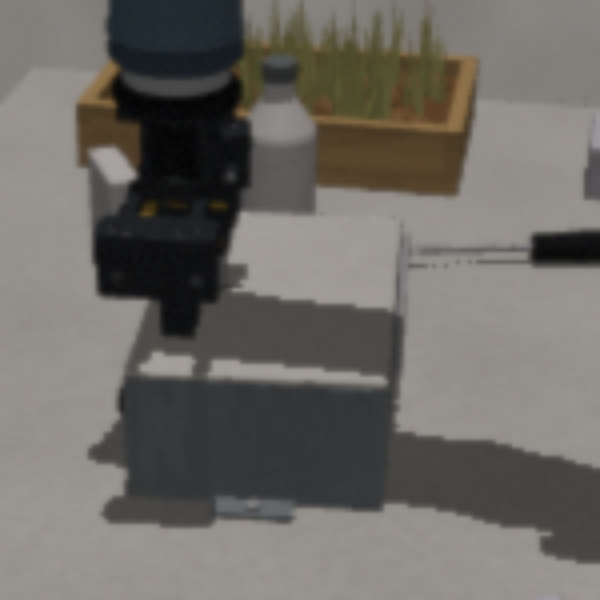

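View pics/c22.png

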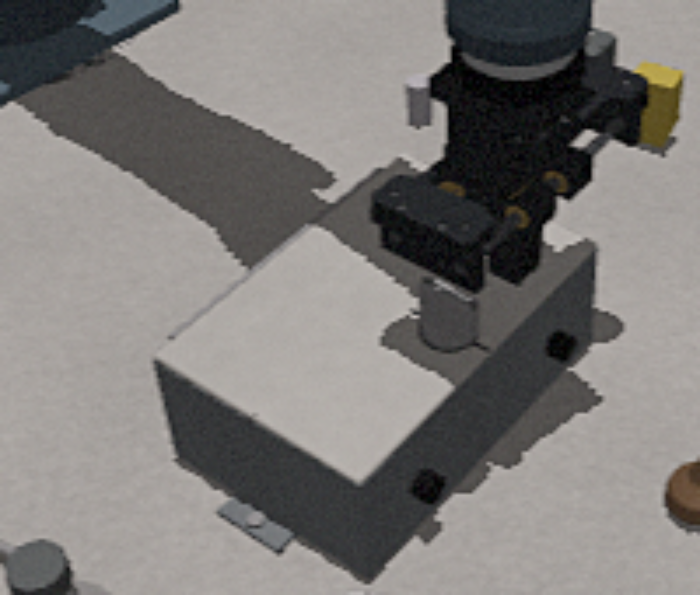

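View pics/w21.png

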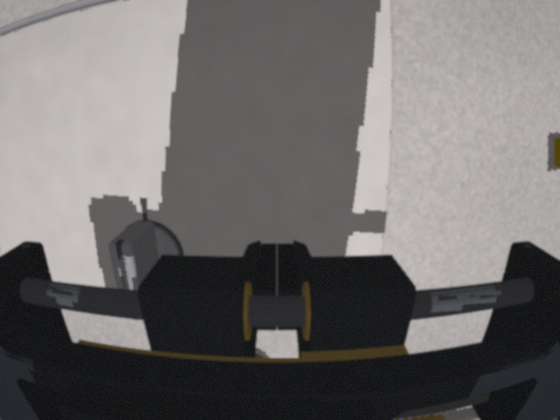

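```bash
python3 -m pendant '[{"wx":0,"wy":0,"wz":0,"x":0,"y":0,"z":0,"hand":0},{"wx":0,"wy":0,"wz":0,"x":0,"y":0,"z":0,"hand":0}]'; python3 -c "
from rig import *
print(close_job())"
```

```text
time_s: 23.18
position: [0.6319, -0.0491, 0.0904]
eef_rot: [0.0, -0.038, 0.999, -0.0]
force: [-5.1, -0.6, 16.5]
finger_gap: 0.007
the job is handed in; nothing more can be done
None
```

The job is handed in at about 23 s, with the gripper still pressing the cover down flush.

- **Relay:** I took the grey relay, not the yellow look-alike, and plugged it into the socket. It met a firm stop under 28 N at the depth I had worked out for home, and a wrist picture after release shows it seated.
- **Cover and fastener:** I pushed the cover over from behind at the level of the press spot and it sank shut. I then turned the fastener about 48° until its slot lined up with the marks. The wrist picture shows slot and marks in line, and the cover visibly dropped once the stud was free to enter.
- **Press:** I pressed at the press spot. The last reading was a steady 16.5 N, past where the push turned stiff at the stop. The side and scene pictures show no gap between cover and frame.

One thing disagreed slightly: the tool tip read 90.4 mm at the end against the nominal 92 mm for flush. I put that down to small calibration error and give in the tool tip. Nothing else on the bench was touched on purpose, and I saw none of it out of place in the last pictures.

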